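# Sweep the wheel bearings off the deck into the parts tray

### The job

Three loose wheel bearings lie on the green longboard deck: with the fingertips, sweep all three across the deck and over its far edge so that they drop into the steel parts tray tucked under that edge. Only push them: do not pinch them, pick them up or press hard on them, and let none fall anywhere but into the tray. Leave the tray and the other things on the deck where they stand.

Things in the scene. Friction and masses are not known exactly. Their poses are not given: they have to be found in the camera images.
- deck: green-stained longboard deck lying flat and fixed on two wooden battens, 240 mm wide (its x), 980 mm long (its y, ends round), 12 mm thick. Origin: on the bench under its centre (height 0), z up; the top is flat at 56 mm above the origin, the underside at 44 mm. Its far edge, away from the robot, is straight at x = +120 mm for y from -370 to +370 mm; the robot-side edge is at x = -120 mm
- tray: open pressed-steel parts tray, loose, 0.5 kg, on the bench beyond the deck's far edge: 135 mm (its x) by 270 mm (its y, along the edge), rim 38 mm high, walls and floor 3 mm. Origin: centre of its underside, x pointing away from the deck, z up. Its robot-side rim is tucked about 25 mm under the deck (gap of 6 mm above the rim), so about 105 mm of it lies open beyond the edge
- bearing1_center (a point): ball bearing (skate wheel size), steel with black shields, a flat ring 22 mm across, 7 mm thick, hole 8 mm, 12 g; it lies flat and loose on the deck and slides easily. This point is its centre (3.5 mm above the deck at the start)
- bearing2_center (a point): ball bearing (skate wheel size), steel with black shields, a flat ring 22 mm across, 7 mm thick, hole 8 mm, 12 g; it lies flat and loose on the deck and slides easily. This point is its centre (3.5 mm above the deck at the start)
- bearing3_center (a point): ball bearing (skate wheel size), steel with black shields, a flat ring 22 mm across, 7 mm thick, hole 8 mm, 12 g; it lies flat and loose on the deck and slides easily. This point is its centre (3.5 mm above the deck at the start)
- third_hand: third-hand soldering stand, loose: dark cast foot 85 x 55 mm and 18 mm high, steel pillar, cross bar 130 mm long with two clips, 100 mm tall in all; stands on the deck near one end. Origin: centre of its underside, z up, x along the cross bar
- motor: brushless motor, loose, standing upright on the deck near the other end: black can with bright rings, 50 mm across, 52 mm high, an 8 mm shaft stands 22 mm higher. Origin: centre of its underside
- pulley: toothed steel belt pulley, loose, upright, 26 mm across, 20 mm high, stands near the deck's robot-side edge, between two bearings. Origin: centre of its underside
- tin: closed round flux tin, loose, bare metal, 36 mm across, 18 mm high, stands near the deck's robot-side edge, between the other two bearings. Origin: centre of its underside

How it is judged:
By the outcome, as a careful person would: the job done as asked, in the order asked, and still so for the second after the job is handed in, with the robot touching nothing.
It also fails if it takes over 53 s, if anything falls off the work surface, if the arm or the gripper's body presses on something with over 40 N, if the wrist force passes 120 N, or if a joint passes its speed limit or range.

### The arm

A 6-joint arm with a two-finger parallel gripper is mounted at the origin on the work surface. World frame = base frame: x ahead of the robot, y to its left, z up, the work surface at z = 0. Lengths are in mm, angles in degrees, forces in N, time in s.
With the tool pointing down it reaches from about 425 to 950 mm from the base axis. Payload 3.5 kg.
Tool frame: the origin (TCP) lies at the very end of the fingers, on their centre line; the grasp point (between the pads) lies 19 mm behind it; x points along the fingers, y is the direction in which the jaws open and shut, and the axes are right-handed (so a half turn about x gives the same grasp; the last joint's range is limited). The gripper opens to 85 mm and grips with 20 to 120 N. Pads are 22 mm wide; open, the fingers measure 114 mm over their backs; the gripper's body (76 mm by 85 mm) begins 54 mm behind the grasp point. The pads swing forward as they close: fully open they stand 13 mm farther back than shut.
Start: joints at [-8.594, 16.404, 90.338, -0, 73.258, -8.594], TCP at [674.986, 0.032, 199.125] pointing down, gripper open.
Joint ranges: [-158.93, 158.93], [-51.34, 127.21], [12.03, 142.37], [-87.48, 267.48], [13.55, 161.25], [-162.69, 162.69]. Speed limits (degrees/s): [159.86, 159.86, 180, 180, 180, 180].

### API

Orientations are given as a 3x3 rotation matrix whose columns are the frame's x, y, z axes.
In Python, from station import bot, cams, spotter gives the robot as it stands.
- The arm moves only by the tool drive_tool, never from a script. Its argument "commands" is a list of rows, each an object of numbers: "fingers": the finger opening in m, from 0 to 0.0854; "tx", "ty", "tz": the shift along the tool's x, y, z in m; "twist": the turn about the tool's x in rad. In form: [{"fingers": .., "tx": .., "ty": .., "tz": .., "twist": ..}, ...]. A call has 1 to 12 rows; each row shifts and turns the pose as measured when the row begins, along the tool's axes as they then stand; what a row does not reach is not made up. A row lasts 1/12 s, in which the tool goes at most 41.7 mm and 7.16 degrees, less where a joint would pass 70% of its speed; a pose out of reach is approached as far as the arm can. A call with a gripper value outside its range is refused whole. The fingers move at their own pace and stop on an object; the grip force is fixed at half the most. Time passes only in rows, so rows that do not move let the fingers close. It gives the time, the measured TCP pose, the force and the opening at its end, in the units of the state.
- bot.observe(): the state, without advancing time (a new reading comes with each control period).
- cams.read_camera(name): name is "scene" or "side" or "wrist"; returns the picture (480x640x3 uint8, blue, green, red); there is no depth.
- cams.calibration(name): a dict with "vfov" (degrees; the focal length in pixels is half the picture's height over the tangent of half this angle, whatever the lens; pixels are square), "cx", "cy" (the principal point, pixels), "k1" (the pictures are not rectified: a ray, as slopes to the right and down, at radius r is drawn at 1 + k1 r^2 times it, then the intrinsics apply), "position" and "rotation" of the camera in the world. Camera axes: x right, y down, z forward; pixel columns grow to the right and rows downward; lengths in mm; the calibration is good to about 2 mm. A picture is of the moment at which its call begins: read the wrist's pose just before it. calibration takes no time and is no camera call; for the wrist camera it gives the pose at the moment of the call.
- bot.hand_in(): hands the job in, once; it reports no verdict.
Trained networks look in the newest picture that a camera, given by its name, has taken for a name from the list of things; names that differ only in an ending like _2 or _b are one class to them, and where a whole thing is asked for, a point or a joint stands for the part that bears it (a point fixed in the world has none). Each returns a list of dicts, best first, with "confidence" (0 to 1); they miss things now and then, are a little off and sometimes report something else, mostly with a low value. They report only what shows in the picture. A call takes as long as a camera call.
- spotter.look_for(name, camera): "at" ([x, y, z] in mm, in world coordinates, good to about 4 mm: the middle of the surface that is visible of it).
- spotter.cut_out(name, camera): "region" (480x640 bool, what is visible of it).
The state is a dict: "clock": time; "q": joint angles; "dq": joint speeds; "tau": joint torques, N m; "eef_pos": TCP position; "tcp_rot": TCP orientation; "contact_force": force on the tool from outside, world axes, zero at the start; "torque": the same for the moment, N m; "width": finger opening in mm.
Only numpy, scipy, OpenCV 4.12 (cv2) and the standard library are available. Lean on these libraries where they do the work, as an engineer would, in place of code of your own. Each camera call takes 0.05 s, during which the arm holds its last target.

## Working session

There is one attempt and no reset: what is moved stays moved. The work goes in short steps, Python scripts to look and compute and a tool call to move; the robot and the scene stay as the last step left them, time stands still between calls to the robot, and variables do not carry over. Pictures are saved under pics/ and viewed, and the job is handed in when it is done.

Besides the shell and the picture viewer there is one more tool, called by a JSON object that holds its "method" and its "body". drive_tool: Moves the arm, as the interface text tells. Its arguments: {"type":"object","properties":{"commands":{"type":"array"}},"required":["commands"]}

```bash
ls; mkdir -p pics; python3 - <<'E'
from station import bot,cams,spotter
import cv2
s=bot.observe();print(s)
for c in("scene","side","wrist"):
    im=cams.read_camera(c);cv2.imwrite(f"pics/{c}0.png",im);print(c,cams.calibration(c))
    for n in("bearing1_center","tray","third_hand","motor","pulley","tin","deck"):
        print(c,n,[( [round(v) for v in d["at"]],round(d["confidence"],2)) for d in spotter.look_for(n,c)])
print(bot.observe()["clock"])
E
```

```text
pics
{'clock': 0.0, 'q': array([-8.59502130e+00,  1.64548551e+01,  9.04239086e+01, -7.15376583e-04,
        7.32595451e+01, -8.59313923e+00]), 'dq': array([ 0.06893301, -0.06674391,  0.01347997,  0.02004572,  0.16034781,
       -0.05513044]), 'tau': array([-1.79628755e-04, -4.05981302e+01, -2.92628127e+01, -1.54224781e-04,
        5.81841552e-03,  3.74769741e-06]), 'eef_pos': array([6.74252745e+02, 1.31424991e-01, 1.97720423e+02]), 'tcp_rot': array([[-2.38861854e-03,  9.99997147e-01, -2.96542128e-05],
       [ 3.48939957e-04, -2.88208088e-05, -9.99999939e-01],
       [-9.99997086e-01, -2.38862874e-03, -3.48870120e-04]]), 'contact_force': array([0.16454441, 0.07021087, 0.22014484]), 'torque': array([0.01606618, 0.00055394, 0.0078977 ]), 'width': 85.13963694526855}
scene {'vfov': 54.00946635191493, 'cx': 321.1696675447705, 'cy': 237.92091211141573, 'k1': -0.09514324432020979, 'position': array([819.11202796, 466.90938705, 743.16357042]), 'rotation': array([[-0.86027412,  0.40571258, -0.30874867],
       [ 0.50980895,  0.69028702, -0.5134186 ],
       [ 0.00482481, -0.59908357, -0.80067
[... 780 characters left out ...]
side pulley [([404, 23, 75], 0.57), ([692, -52, 6], 0.2)]
side tin [([389, -103, 74], 0.87)]
side deck [([489, -152, 56], 0.6)]
wrist {'vfov': 65.4977578437519, 'cx': 321.26238017462845, 'cy': 242.6908508734392, 'k1': 0.000250528626466934, 'position': array([674.30722328,  77.33658956, 372.77024303]), 'rotation': array([[ 9.99999683e-01,  5.43582681e-04,  5.82379809e-04],
       [ 6.94629234e-04, -9.52882370e-01, -3.03339259e-01],
       [ 3.90049485e-04,  3.03339567e-01, -9.52882445e-01]])}
wrist bearing1_center []
wrist tray [([669, -29, 1], 0.89)]
wrist third_hand []
wrist motor []
wrist pulley [([417, 30, 58], 0.9)]
wrist tin [([403, -95, 72], 0.96)]
wrist deck [([513, 28, 60], 0.8)]
1.2
```

View pics/scene0.png

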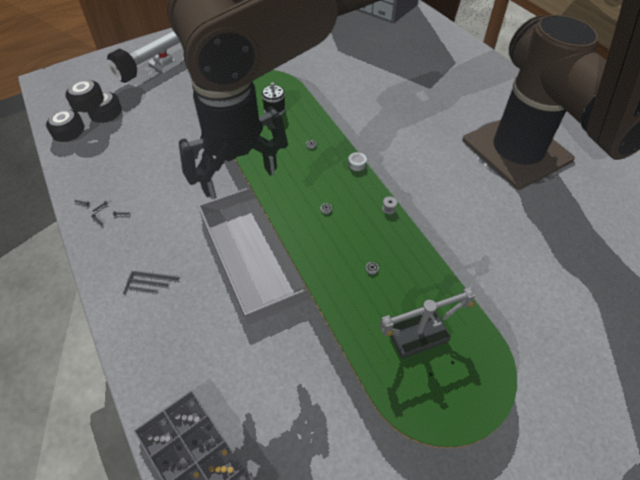

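View pics/side0.png

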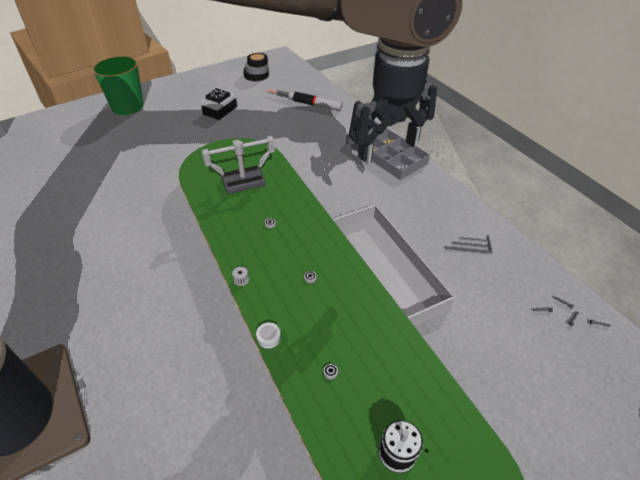

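View pics/wrist0.png

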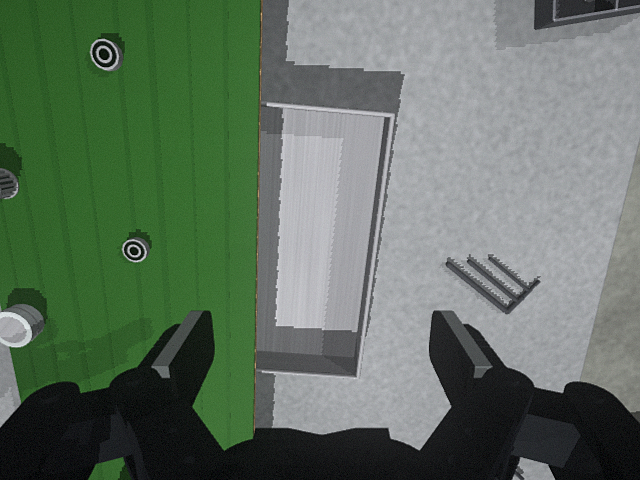

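The scene picture shows the bearings at about (311,144), (326,209) and (372,268), and the side picture has them at (330,371), (310,276) and (270,223). The wrist picture shows two, at (106,54) and (135,250). The tray runs along the edge with its corners visible.

```bash
cat > h.py <<'E'
import numpy as np
def w(c,uv,z):
    f=240/np.tan(np.radians(c["vfov"]/2))
    d=np.array([(uv[0]-c["cx"])/f,(uv[1]-c["cy"])/f]);p=d.copy()
    for _ in range(20): p=d/(1+c["k1"]*(p@p))
    r=c["rotation"]@np.array([p[0],p[1],1.]);o=c["position"]
    return np.round(o+r*(z-o[2])/r[2],1)
E
python3 - <<'E'
from station import cams
from h import w
L=[("scene",[("B",311,144,62),("B",326,209,62),("B",372,268,62),("rimfar",202,207,38),("rimfar+y",246,314,38),("rim+y edge",302,291,38),("edge",304,293,56),("edge",249,188,56),("motor",272,93,108),("tin",357,158,74),("pul",390,201,76)]),
("side",[("B",330,371,62),("B",310,276,62),("B",270,223,62),("rim+y far",375,207,38),("rim-y far",452,297,38),("rim-y edge",408,317,38),("edge",340,232,56),("edge",408,315,56),("motor",402,437,108),("tin",268,331,74),("pul",240,271,76)]),
("wrist",[("B",106,53,62),("B",135,248,62),("rim+y far",393,115,38),("rim-y far",358,377,38),("rim+y edge",264,103,38),("edge",261,50,56),("edge",257,300,56),("edge",253,430,56)])]
for c,l in L:
    k=cams.calibration(c)
    for n,u,v,z in l: print(c,n,w(k,(u,v),z))
E
```

```text
scene B [ 447.6 -196.1   62. ]
scene B [513.7 -24.1  62. ]
scene B [513.8 130.5  62. ]
scene rimfar [ 711.4 -170.4   38. ]
scene rimfar+y [736.8  87.8  38. ]
scene rim+y edge [634.1  96.4  38. ]
scene edge [637.8 111.   56. ]
scene edge [ 614.5 -152.7   56. ]
scene motor [ 463.6 -340.7  108. ]
scene tin [ 394.1 -100.4   74. ]
scene pul [405.5  30.1  76. ]
side B [ 442.9 -200.2   62. ]
side B [509.4 -29.2  62. ]
side B [509.8 124.   62. ]
side rim+y far [729.4  77.6  38. ]
side rim-y far [ 708.4 -180.6   38. ]
side rim-y edge [ 615.7 -173.5   38. ]
side edge [616.3  39.   56. ]
side edge [ 608.1 -178.6   56. ]
side motor [ 457.8 -342.9  108. ]
side tin [393.  -98.8  74. ]
side pul [405.9  32.   76. ]
wrist B [512.5 128.   62. ]
wrist B [511.  -26.6  62. ]
wrist rim+y far [735.3  84.6  38. ]
wrist rim-y far [ 713.7 -179.1   38. ]
wrist rim+y edge [626.2  94.1  38. ]
wrist edge [628.3 131.2  56. ]
wrist edge [614.3 -79.9  56. ]
wrist edge [ 602.3 -231.9   56. ]
```

{"method": "drive_tool", "body": {"commands": [{"fingers":0.012,"ty":-0.0217,"tz":0.0178},{"fingers":0.012,"ty":-0.0217,"tz":0.0178},{"fingers":0.012,"ty":-0.0217,"tz":0.0178},{"fingers":0.012,"ty":-0.0217,"tz":0.0178},{"fingers":0.012,"ty":-0.0217,"tz":0.0178},{"fingers":0.012,"ty":-0.0217,"tz":0.0178},{"fingers":0.012,"ty":-0.0217,"tz":0.0178},{"fingers":0.012,"ty":-0.0217,"tz":0.0178},{"fingers":0.012,"ty":-0.0217,"tz":0.0178},{"fingers":0.012,"ty":-0.0217,"tz":0.0178},{"fingers":0.012,"ty":-0.0217,"tz":0.0178},{"fingers":0.012}]}}

```text
$.commands[0]: bad value
```

{"method": "drive_tool", "body": {"commands": [{"fingers":0.012,"tx":0,"ty":-0.0217,"tz":0.0178,"twist":0},{"fingers":0.012,"tx":0,"ty":-0.0217,"tz":0.0178,"twist":0},{"fingers":0.012,"tx":0,"ty":-0.0217,"tz":0.0178,"twist":0},{"fingers":0.012,"tx":0,"ty":-0.0217,"tz":0.0178,"twist":0},{"fingers":0.012,"tx":0,"ty":-0.0217,"tz":0.0178,"twist":0},{"fingers":0.012,"tx":0,"ty":-0.0217,"tz":0.0178,"twist":0},{"fingers":0.012,"tx":0,"ty":-0.0217,"tz":0.0178,"twist":0},{"fingers":0.012,"tx":0,"ty":-0.0217,"tz":0.0178,"twist":0},{"fingers":0.012,"tx":0,"ty":-0.0217,"tz":0.0178,"twist":0},{"fingers":0.012,"tx":0,"ty":-0.0217,"tz":0.0178,"twist":0},{"fingers":0.012,"tx":0,"ty":-0.0217,"tz":0.0178,"twist":0}]}}

```text
clock: 2.12
eef_pos: [430.0, -200.2, 198.6]
tcp_rot: [[0.004, 1.0, 0.01], [-0.001, 0.01, -1.0], [-1.0, 0.004, 0.001]]
contact_force: [0.0, -0.3, 0.3]
width: 12.0
```

{"method": "drive_tool", "body": {"commands": [{"fingers":0.012,"tx":0,"ty":0,"tz":0,"twist":0.111},{"fingers":0.012,"tx":0,"ty":0,"tz":0,"twist":0.111},{"fingers":0.012,"tx":0,"ty":0,"tz":0,"twist":0.111},{"fingers":0.012,"tx":0,"ty":0,"tz":0,"twist":0.111},{"fingers":0.012,"tx":0,"ty":0,"tz":0,"twist":0.111},{"fingers":0.012,"tx":0,"ty":0,"tz":0,"twist":0.111},{"fingers":0.012,"tx":0,"ty":0,"tz":0,"twist":0.111},{"fingers":0.012,"tx":0,"ty":0,"tz":0,"twist":0.111},{"fingers":0.012,"tx":0,"ty":0,"tz":0,"twist":0.111},{"fingers":0.012,"tx":0,"ty":0,"tz":0,"twist":0.111}]}}

```text
clock: 2.95
eef_pos: [425.2, -205.0, 200.9]
tcp_rot: [[0.007, 0.397, -0.918], [-0.006, -0.918, -0.397], [-1.0, 0.008, -0.004]]
contact_force: [0.3, 1.1, 0.6]
width: 12.2
```

```bash
python3 - <<'E'
from station import bot,cams
import cv2
s=bot.observe();print(s["eef_pos"],s["tcp_rot"],s["q"],s["clock"])
cv2.imwrite("pics/w1.png",cams.read_camera("wrist"))
E
```

```text
[ 425.23402649 -205.00628863  200.94854406] [[ 0.00730465  0.39669632 -0.91792084]
 [-0.00591218 -0.91791216 -0.39673961]
 [-0.99995584  0.00832496 -0.00435969]] [-3.80751432e+01 -1.04949506e+01  1.18170421e+02 -9.00818131e-03
  7.17861560e+01  2.85539233e+01] 2.95
```

View pics/w1.png

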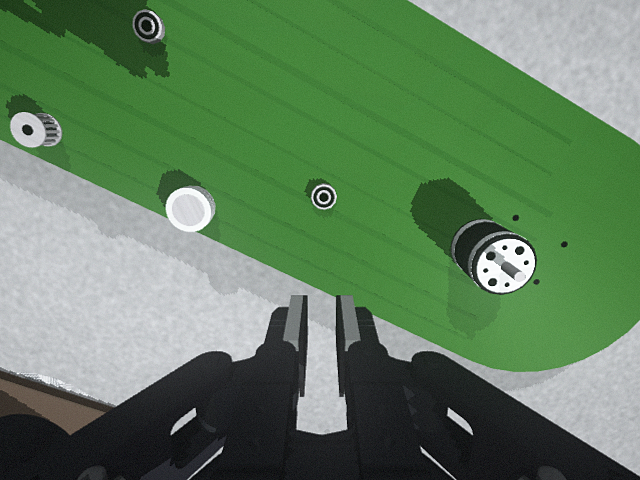

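The wrist picture shows the open fingertips at about (298–350,296), with bearing 1 straight ahead at (323,196). The tin is at (190,209), well to the left, and the motor is at (500,262).

```bash
cat > t.py <<'E'
import sys,numpy as np
from station import bot,cams
from h import w
def tool(p):
    s=bot.observe();return np.round(s["tcp_rot"].T@(np.array(p)-s["eef_pos"]),1)
E
python3 - <<'E'
from t import *
k=cams.calibration("wrist")
for uv in((323,196),(148,25)):
    p=w(k,uv,62.5);print(p,tool(p))
E
```

```text
[ 444.4 -199.8   62.5] [138.6   1.6 -19. ]
[510.7 -30.5  62.5] [ 138.1 -128.  -146.6]
```

{"method": "drive_tool", "body": {"commands": [{"fingers":0.012,"tx":0.02,"ty":0.001,"tz":0.009,"twist":0},{"fingers":0.012,"tx":0.025,"ty":0.001,"tz":0.009,"twist":0},{"fingers":0.012,"tx":0.025,"ty":0,"tz":0,"twist":0},{"fingers":0.012,"tx":0.025,"ty":0,"tz":0,"twist":0},{"fingers":0.012,"tx":0.02,"ty":0,"tz":0,"twist":0},{"fingers":0.012,"tx":0,"ty":0,"tz":0,"twist":0}]}}

```text
clock: 3.5
eef_pos: [412.8, -217.4, 86.6]
tcp_rot: [[0.017, 0.407, -0.913], [-0.013, -0.913, -0.407], [-1.0, 0.019, -0.01]]
contact_force: [-0.8, 1.3, -0.7]
width: 11.9
```

```bash
python3 - <<'E'
from t import *
print(bot.observe()["eef_pos"],tool([445,-198.7,59]))
E
```

```text
[ 412.80503753 -217.40208534   86.57623236] [ 27.9  -4.5 -36.7]
```

{"method": "drive_tool", "body": {"commands": [{"fingers":0.012,"tx":0.012,"ty":-0.0045,"tz":0,"twist":0},{"fingers":0.012,"tx":0.01,"ty":0,"tz":0,"twist":0},{"fingers":0.012,"tx":0,"ty":0,"tz":0,"twist":0}]}}

```text
clock: 3.75
eef_pos: [412.1, -214.2, 65.3]
tcp_rot: [[0.018, 0.411, -0.912], [-0.014, -0.912, -0.411], [-1.0, 0.02, -0.01]]
contact_force: [0.3, -0.3, -1.1]
width: 11.9
```

```bash
python3 - <<'E'
from t import *
import cv2
s=bot.observe();print(s["eef_pos"],tool([445,-198.7,59]))
cv2.imwrite("pics/w2.png",cams.read_camera("wrist"))
E
```

```text
[ 412.05579526 -214.17962861   65.266353  ] [  6.6  -0.7 -36.3]
```

View pics/w2.png

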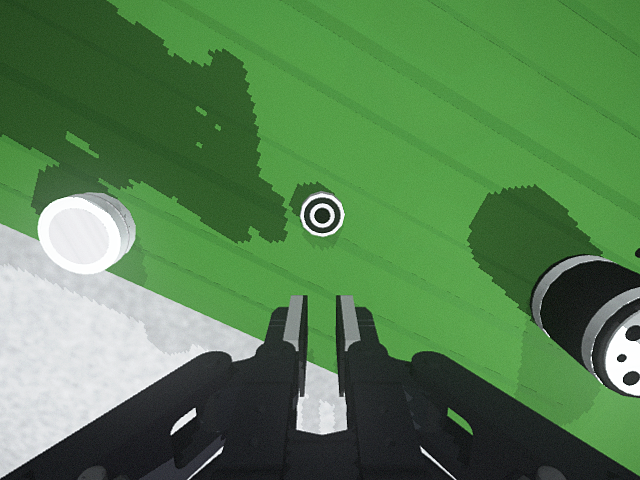

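{"method": "drive_tool", "body": {"commands": [{"fingers":0.012,"tx":0.004,"ty":0,"tz":0,"twist":0},{"fingers":0.012,"tx":0.0025,"ty":0,"tz":0,"twist":0},{"fingers":0.012,"tx":0,"ty":0,"tz":0,"twist":0},{"fingers":0.012,"tx":0,"ty":0,"tz":-0.004,"twist":0},{"fingers":0.012,"tx":0,"ty":0,"tz":-0.006,"twist":0},{"fingers":0.012,"tx":0,"ty":0,"tz":-0.008,"twist":0},{"fingers":0.012,"tx":0,"ty":0,"tz":-0.008,"twist":0}]}}

```text
clock: 4.38
eef_pos: [440.9, -206.4, 64.8]
tcp_rot: [[0.026, 0.41, -0.912], [-0.021, -0.912, -0.411], [-0.999, 0.03, -0.015]]
contact_force: [0.4, 0.7, 0.0]
width: 12.2
```

```bash
python3 - <<'E'
from t import *
import cv2
s=bot.observe();print(s["eef_pos"])
cv2.imwrite("pics/w3.png",cams.read_camera("wrist"))
E
```

```text
[ 440.87426123 -206.40609262   64.78147897]
```

View pics/w3.png

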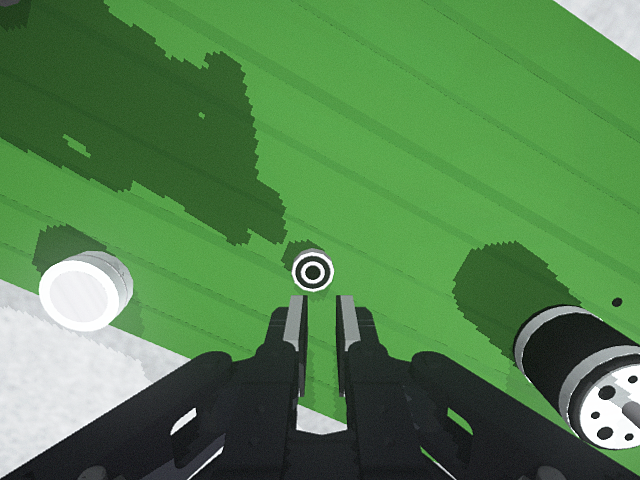

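```bash
python3 - <<'E'
from t import *
for i in range(1):
    s=bot.observe();print(s["eef_pos"],s["dq"],s["clock"])
k=cams.calibration("wrist");p=w(k,(313,271),63);print(p,tool(p))
p=w(k,(322,296),60);print(p,tool(p))
E
```

```text
[ 442.10664512 -206.16721843   65.080028  ] [-0.80632964 -0.63929652  0.80413306 -0.6374287   0.37079211 -2.52065465] 4.4333
[ 445.9 -200.    63. ] [ 2.1 -4.1 -6. ]
[ 433.9 -210.5   60. ] [4.9 0.4 9.3]
```

```bash
python3 - <<'E'
from t import *
import cv2,numpy as np
a=cams.read_camera("scene");b=cams.read_camera("side")
a=cv2.resize(a[60:240,200:420],None,fx=2.5,fy=2.5);b=cv2.resize(b[280:480,240:440],None,fx=2.25,fy=2.25)
o=np.zeros((450,1000,3),np.uint8);o[:,:550]=a;o[:,550:]=b
cv2.imwrite("pics/sc4.png",cv2.resize(o,(800,360)));print(bot.observe()["eef_pos"])
E
```

```text
[ 440.67095325 -206.22745191   64.5477937 ]
```

View pics/sc4.png

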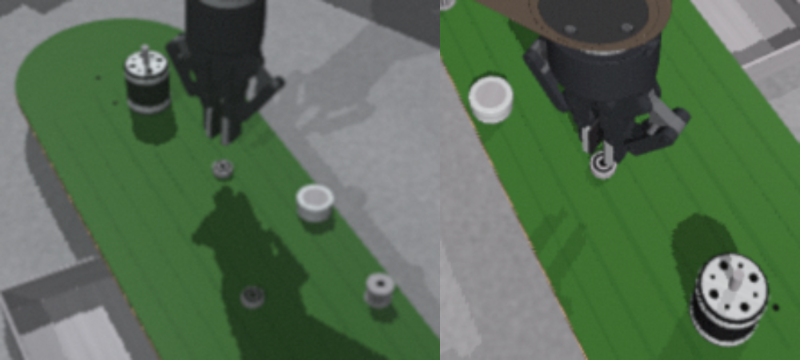

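```bash
python3 - <<'E'
from t import *
a=cams.calibration("scene");b=cams.calibration("side");k=cams.calibration("wrist")
for z in (60,65,75,85,95,105): print(z,w(a,(312.5,129),z),w(b,(333,371),z),w(k,(322,296),z))
E
```

```text
60 [ 419.3 -238.8   60. ] [ 447.3 -201.7   60. ] [ 432.7 -210.5   60. ]
65 [ 422.2 -233.7   65. ] [ 445.8 -203.8   65. ] [ 434.7 -209.4   65. ]
75 [ 428.  -223.3   75. ] [ 442.7 -208.    75. ] [ 438.8 -207.1   75. ]
85 [ 433.9 -213.    85. ] [ 439.7 -212.3   85. ] [ 442.9 -204.9   85. ]
95 [ 439.8 -202.7   95. ] [ 436.6 -216.5   95. ] [ 447.  -202.7   95. ]
105 [ 445.6 -192.3  105. ] [ 433.5 -220.7  105. ] [ 451.1 -200.5  105. ]
```

```bash
python3 - <<'E'
from t import *
import cv2,numpy as np
a=cams.read_camera("scene");b=cv2.imread("pics/w3.png")
a=cv2.resize(a[90:165,270:350],None,fx=5,fy=5,interpolation=cv2.INTER_CUBIC);b=cv2.resize(b[240:420,240:400],(400,450),interpolation=cv2.INTER_CUBIC)
o=np.zeros((450,800,3),np.uint8);o[:375,:400]=a;o[:,400:]=b
cv2.imwrite("pics/sc5.png",np.clip(o.astype(float)*1.6,0,255).astype(np.uint8))
E
```

```text
(no output)
```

View pics/sc5.png

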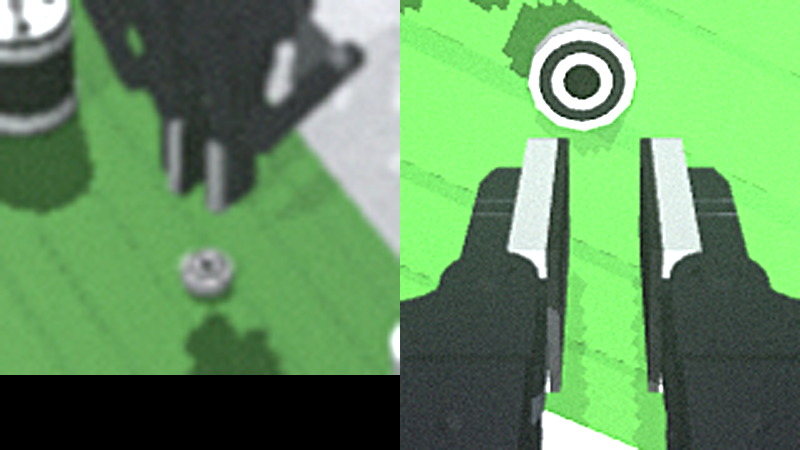

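Here the fingertips hang well above the deck, about 30 mm higher than the TCP reading suggests. I'll back off and come down in small steps while watching the force.

{"method": "drive_tool", "body": {"commands": [{"fingers":0.012,"tx":0,"ty":-0.002,"tz":0.015,"twist":0},{"fingers":0.012,"tx":0,"ty":-0.002,"tz":0.015,"twist":0},{"fingers":0.012,"tx":0.003,"ty":0,"tz":0,"twist":0},{"fingers":0.012,"tx":0.0,"ty":0,"tz":0,"twist":0}]}}

```text
clock: 4.92
eef_pos: [410.5, -214.7, 60.2]
tcp_rot: [[0.024, 0.413, -0.911], [-0.02, -0.911, -0.413], [-1.0, 0.028, -0.014]]
contact_force: [-0.2, -0.0, -0.2]
width: 12.3
```

```bash
python3 - <<'E'
from t import *
import cv2,numpy as np
print(bot.observe()["q"],bot.observe()["eef_pos"],tool([445,-199,59]))
a=cams.read_camera("scene");b=cams.read_camera("side")
cv2.imwrite("pics/s6.png",a)
a=cv2.resize(a[90:165,270:350],None,fx=5,fy=5,interpolation=cv2.INTER_CUBIC);b=cv2.resize(b[320:400,280:360],(400,400),interpolation=cv2.INTER_CUBIC)
o=np.zeros((450,800,3),np.uint8);o[:375,:400]=a;o[:400,400:]=b
cv2.imwrite("pics/sc6.png",np.clip(o.astype(float)*1.6,0,255).astype(np.uint8))
E
```

```text
[-4.02010109e+01 -2.17572602e+00  1.26692706e+02  1.10337171e-02
  5.36728421e+01  2.54084410e+01] [ 410.47623728 -214.72924728   60.24019776] [  1.8  -0.1 -37.9]
```

View pics/sc6.png

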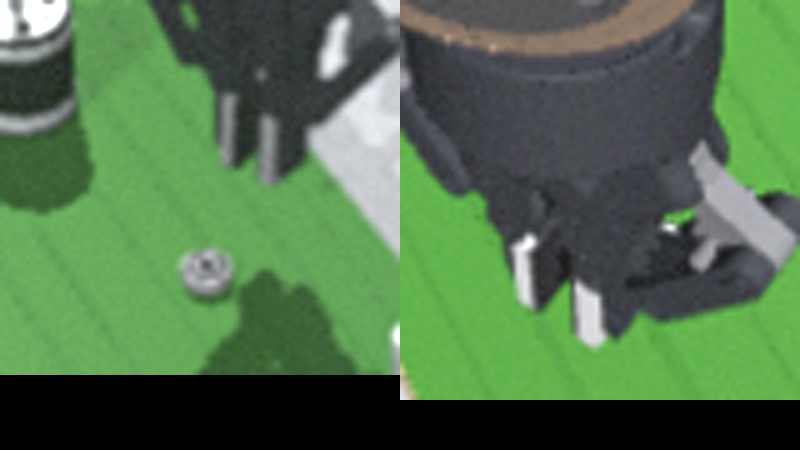

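```bash
cat >> h.py <<'E'
def proj(c,P):
    f=240/np.tan(np.radians(c["vfov"]/2))
    d=c["rotation"].T@(np.array(P)-c["position"]);p=d[:2]/d[2]
    p=p*(1+c["k1"]*(p@p));return np.round([c["cx"]+f*p[0],c["cy"]+f*p[1]],1)
E
python3 - <<'E'
from t import *
from h import proj
s=bot.observe();R=s["tcp_rot"];o=s["eef_pos"]
print("scene meas",(270+230/5,90+165/5),(270+268/5,90+183/5),"side meas",(280+127/5,320+305/5),(280+192/5,320+345/5))
for h in(0,10,20,30,37):
    print(h,[(n,[proj(cams.calibration(n),o+R@np.array([-h,y,z])) for y in(-8,8)]) for n,z in(("scene",-11),("side",11))])
E
```

```text
scene meas (316.0, 123.0) (323.6, 126.6) side meas (305.4, 381.0) (318.4, 389.0)
0 [('scene', [array([321.4, 137.9]), array([315.3, 134.9])]), ('side', [array([307.7, 392.8]), array([316.9, 398.7])])]
10 [('scene', [array([321.5, 134.4]), array([315.5, 131.4])]), ('side', [array([307.4, 389.7]), array([316.7, 395.6])])]
20 [('scene', [array([321.7, 130.8]), array([315.6, 127.8])]), ('side', [array([307.1, 386.5]), array([316.5, 392.4])])]
30 [('scene', [array([321.9, 127.1]), array([315.7, 124.1])]), ('side', [array([306.8, 383.2]), array([316.3, 389.2])])]
37 [('scene', [array([322. , 124.6]), array([315.8, 121.6])]), ('side', [array([306.6, 380.8]), array([316.2, 386.9])])]
```

{"method": "drive_tool", "body": {"commands": [{"fingers":0.012,"tx":0.012,"ty":0,"tz":0,"twist":0},{"fingers":0.012,"tx":0.01,"ty":0,"tz":0,"twist":0},{"fingers":0.012,"tx":0,"ty":0,"tz":0,"twist":0}]}}

```text
clock: 5.27
eef_pos: [413.7, -215.9, 38.9]
tcp_rot: [[0.027, 0.414, -0.91], [-0.022, -0.91, -0.414], [-0.999, 0.032, -0.016]]
contact_force: [0.8, -0.1, 0.0]
width: 12.2
```

```bash
cat > look.py <<'E'
from t import *
from h import proj
import cv2,numpy as np,sys
n=sys.argv[1]
s=bot.observe();o=s["eef_pos"];R=s["tcp_rot"]
ims={c:cams.read_camera(c) for c in("scene","side")}
out=[]
for c in("scene","side"):
    u,v=proj(cams.calibration(c),o+R@np.array([-25,0,-8.])).astype(int)
    u=int(np.clip(u,40,600));v=int(np.clip(v,40,440))
    im=ims[c][v-40:v+40,u-40:u+40];print(c,"crop origin",u-40,v-40)
    out.append(cv2.resize(im,(400,400),interpolation=cv2.INTER_CUBIC))
cv2.imwrite(f"pics/{n}.png",np.clip(np.hstack(out)*1.5,0,255).astype(np.uint8))
for h in(24,28,32,36):
    print(h,[(n,[(proj(cams.calibration(n),o+R@np.array([-h,y,z]))) for y in(-8,8)]) for n,z in(("scene",-11),("side",11))])
print(o,R[:,0],s["contact_force"])
E
python3 look.py a7
```

```text
scene crop origin 278 94
side crop origin 281 344
24 [('scene', [array([320.5, 137.3]), array([314.4, 134.3])]), ('side', [array([309.1, 391.7]), array([318.3, 397.6])])]
28 [('scene', [array([320.5, 135.9]), array([314.5, 132.9])]), ('side', [array([308.9, 390.5]), array([318.2, 396.4])])]
32 [('scene', [array([320.6, 134.5]), array([314.5, 131.5])]), ('side', [array([308.8, 389.2]), array([318.1, 395.1])])]
36 [('scene', [array([320.7, 133. ]), array([314.6, 130. ])]), ('side', [array([308.7, 387.9]), array([318.1, 393.8])])]
[ 413.70181165 -215.90420742   38.92289414] [ 0.0274101  -0.02249107 -0.99937122] [ 0.75727715 -0.05006424  0.01871662]
```

View pics/a7.png

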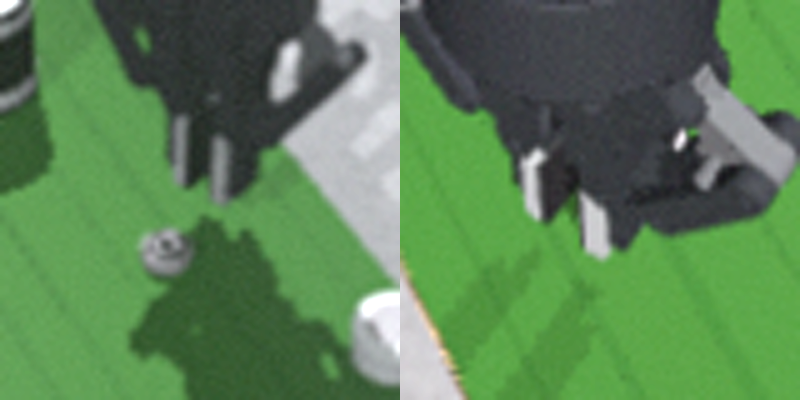

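{"method": "drive_tool", "body": {"commands": [{"fingers":0.012,"tx":0.007,"ty":-0.0018,"tz":0,"twist":0},{"fingers":0.012,"tx":0.003,"ty":0,"tz":0,"twist":0},{"fingers":0.012,"tx":0,"ty":0,"tz":0,"twist":0}]}}

```text
clock: 5.62
eef_pos: [415.0, -215.4, 30.3]
tcp_rot: [[0.03, 0.414, -0.91], [-0.025, -0.91, -0.415], [-0.999, 0.035, -0.017]]
contact_force: [-0.4, -1.0, 0.3]
width: 12.1
```

```bash
python3 look.py a8; python3 -c "
from t import *
print(tool([445,-199,60]))"
```

```text
scene crop origin 277 98
side crop origin 281 346
24 [('scene', [array([320.1, 140.7]), array([314.1, 137.6])]), ('side', [array([309.6, 393.6]), array([318.7, 399.4])])]
28 [('scene', [array([320.2, 139.3]), array([314.2, 136.2])]), ('side', [array([309.5, 392.4]), array([318.7, 398.2])])]
32 [('scene', [array([320.3, 137.9]), array([314.2, 134.8])]), ('side', [array([309.4, 391.2]), array([318.6, 397. ])])]
36 [('scene', [array([320.4, 136.4]), array([314.3, 133.4])]), ('side', [array([309.2, 389.9]), array([318.5, 395.8])])]
[ 414.96506519 -215.38862116   30.34728672] [ 0.03045799 -0.02493358 -0.99922501] [-0.40903901 -0.99168836  0.3052919 ]
[-28.9  -1.5 -34.7]
```

View pics/a8.png

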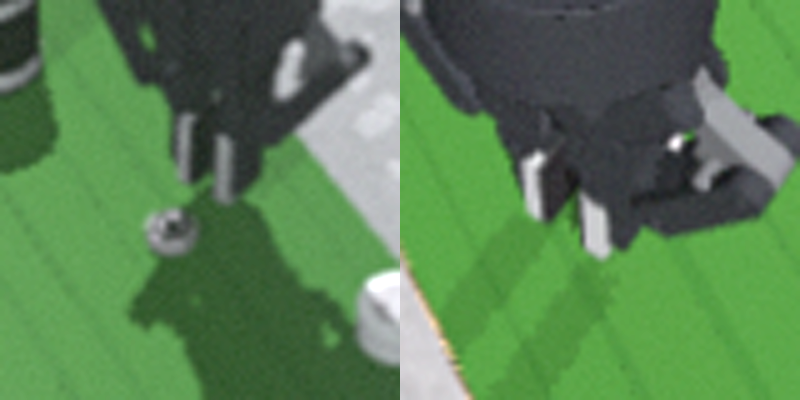

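{"method": "drive_tool", "body": {"commands": [{"fingers":0.012,"tx":0.003,"ty":-0.0012,"tz":0,"twist":0},{"fingers":0.012,"tx":0,"ty":0,"tz":0,"twist":0}]}}

```text
clock: 5.88
eef_pos: [414.8, -214.6, 27.8]
tcp_rot: [[0.031, 0.414, -0.91], [-0.026, -0.91, -0.415], [-0.999, 0.036, -0.018]]
contact_force: [0.1, 0.0, -0.2]
width: 12.0
```

```bash
python3 look.py a9; python3 -c "
from t import *
print(tool([445,-199,60]))"
```

```text
scene crop origin 278 99
side crop origin 281 346
24 [('scene', [array([320.4, 141.7]), array([314.4, 138.7])]), ('side', [array([309.2, 394. ]), array([318.3, 399.8])])]
28 [('scene', [array([320.5, 140.4]), array([314.5, 137.3])]), ('side', [array([309.1, 392.8]), array([318.2, 398.6])])]
32 [('scene', [array([320.6, 139. ]), array([314.5, 135.9])]), ('side', [array([309. , 391.6]), array([318.1, 397.4])])]
36 [('scene', [array([320.6, 137.6]), array([314.6, 134.5])]), ('side', [array([308.8, 390.3]), array([318. , 396.1])])]
[ 414.76254618 -214.58046528   27.76760713] [ 0.03110063 -0.02553994 -0.9991899 ] [ 0.06810705  0.00406201 -0.16353505]
[-31.1  -1.1 -34.3]
```

View pics/a9.png

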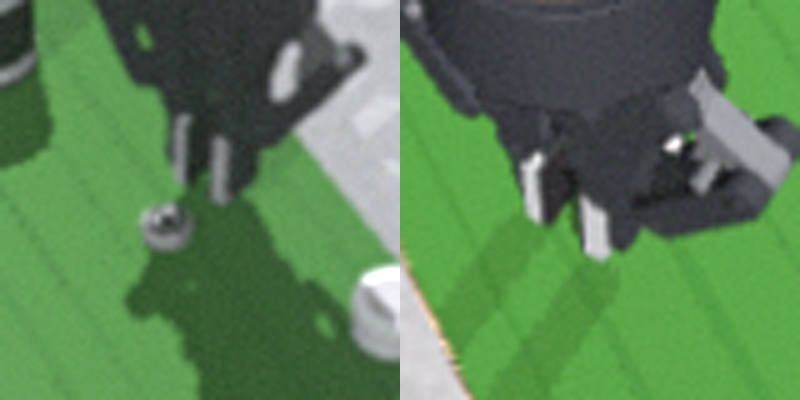

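{"method": "drive_tool", "body": {"commands": [{"fingers":0.012,"tx":0.0005,"ty":-0.001,"tz":-0.006,"twist":0},{"fingers":0.012,"tx":0.0003,"ty":0,"tz":-0.006,"twist":0},{"fingers":0.012,"tx":0.0003,"ty":0,"tz":-0.006,"twist":0}]}}

```text
clock: 6.23
eef_pos: [432.0, -206.6, 27.8]
tcp_rot: [[0.033, 0.412, -0.911], [-0.027, -0.91, -0.413], [-0.999, 0.038, -0.019]]
contact_force: [-0.7, -0.9, 0.2]
width: 12.0
```

```bash
python3 - <<'E'
from t import *
import cv2
s=bot.observe();print(s["eef_pos"],tool([445,-199,60]))
cv2.imwrite("pics/w10.png",cams.read_camera("wrist"))
E
```

```text
[ 431.9667769  -206.64717619   27.83088583] [-31.9  -0.4 -15.6]
```

View pics/w10.png

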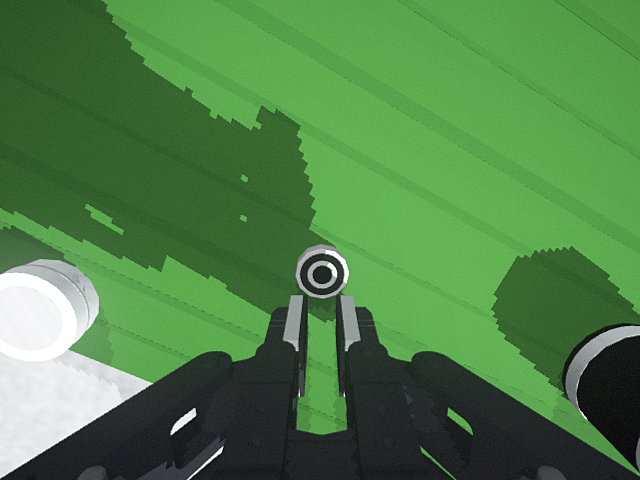

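{"method": "drive_tool", "body": {"commands": [{"fingers":0.012,"tx":0.0002,"ty":0,"tz":-0.008,"twist":0},{"fingers":0.012,"tx":0.0002,"ty":0,"tz":-0.01,"twist":0},{"fingers":0.012,"tx":0.0002,"ty":0,"tz":-0.01,"twist":0},{"fingers":0.012,"tx":0.0002,"ty":0,"tz":-0.01,"twist":0},{"fingers":0.012,"tx":0.0002,"ty":0,"tz":-0.01,"twist":0},{"fingers":0.012,"tx":0.0002,"ty":0,"tz":-0.01,"twist":0}]}}

```text
clock: 6.78
eef_pos: [491.1, -179.8, 27.8]
tcp_rot: [[0.034, 0.413, -0.91], [-0.027, -0.91, -0.414], [-0.999, 0.039, -0.019]]
contact_force: [0.4, -0.6, 0.8]
width: 11.8
```

```bash
python3 - <<'E'
from t import *
import cv2
s=bot.observe();print(s["eef_pos"])
cv2.imwrite("pics/w11.png",cams.read_camera("wrist"))
E
```

```text
[ 491.0850289  -179.8197897    27.84219069]
```

View pics/w11.png

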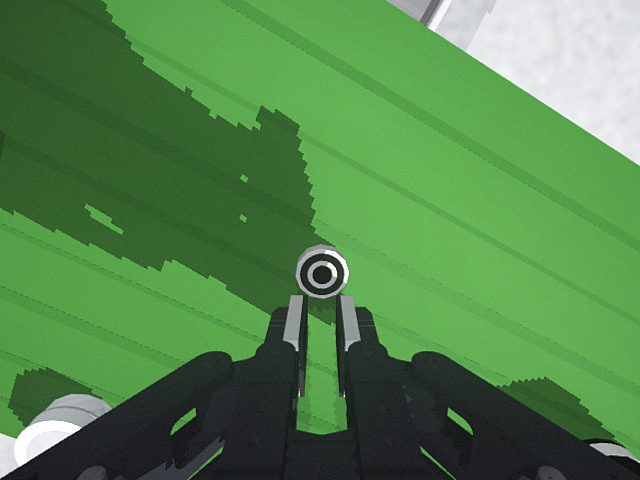

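{"method": "drive_tool", "body": {"commands": [{"fingers":0.012,"tx":0.0002,"ty":0,"tz":-0.01,"twist":0},{"fingers":0.012,"tx":0.0002,"ty":0,"tz":-0.01,"twist":0},{"fingers":0.012,"tx":0.0002,"ty":0,"tz":-0.01,"twist":0},{"fingers":0.012,"tx":0.0002,"ty":0,"tz":-0.01,"twist":0},{"fingers":0.012,"tx":0.0002,"ty":0,"tz":-0.01,"twist":0},{"fingers":0.012,"tx":0.0002,"ty":0,"tz":-0.01,"twist":0},{"fingers":0.012,"tx":0.0002,"ty":0,"tz":-0.01,"twist":0},{"fingers":0.012,"tx":0.0002,"ty":0,"tz":-0.01,"twist":0}]}}

```text
clock: 7.5
eef_pos: [572.4, -142.7, 27.7]
tcp_rot: [[0.034, 0.413, -0.91], [-0.027, -0.91, -0.414], [-0.999, 0.039, -0.02]]
contact_force: [0.4, -0.8, 0.1]
width: 11.9
```

```bash
python3 - <<'E'
from t import *
import cv2
s=bot.observe();print(s["eef_pos"])
cv2.imwrite("pics/w12.png",cams.read_camera("wrist"))
E
```

```text
[ 572.44841802 -142.67014486   27.72341589]
```

View pics/w12.png

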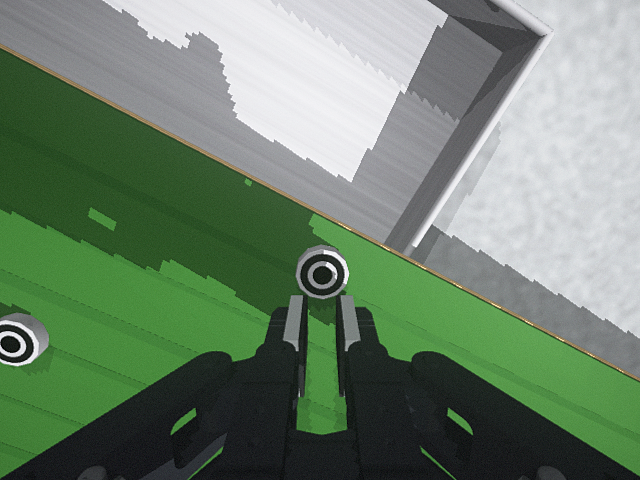

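{"method": "drive_tool", "body": {"commands": [{"fingers":0.012,"tx":0.0002,"ty":0,"tz":-0.008,"twist":0},{"fingers":0.012,"tx":0.0002,"ty":0,"tz":-0.008,"twist":0},{"fingers":0.012,"tx":0.0001,"ty":0,"tz":-0.007,"twist":0},{"fingers":0.012,"tx":0.0001,"ty":0,"tz":-0.007,"twist":0},{"fingers":0.012,"tx":0.0001,"ty":0,"tz":-0.006,"twist":0},{"fingers":0.012,"tx":0.0,"ty":0,"tz":-0.004,"twist":0},{"fingers":0.012,"tx":0.0,"ty":0,"tz":0,"twist":0},{"fingers":0.012,"tx":0.0,"ty":0,"tz":0,"twist":0}]}}

```text
clock: 8.22
eef_pos: [615.0, -123.3, 27.8]
tcp_rot: [[0.036, 0.414, -0.91], [-0.027, -0.909, -0.415], [-0.999, 0.039, -0.021]]
contact_force: [-1.0, -0.0, 0.3]
width: 12.1
```

```bash
python3 - <<'E'
from t import *
import cv2
s=bot.observe();print(s["eef_pos"])
cv2.imwrite("pics/w13.png",cams.read_camera("wrist"))
E
```

```text
[ 614.99006384 -123.31649929   27.79857925]
```

View pics/w13.png

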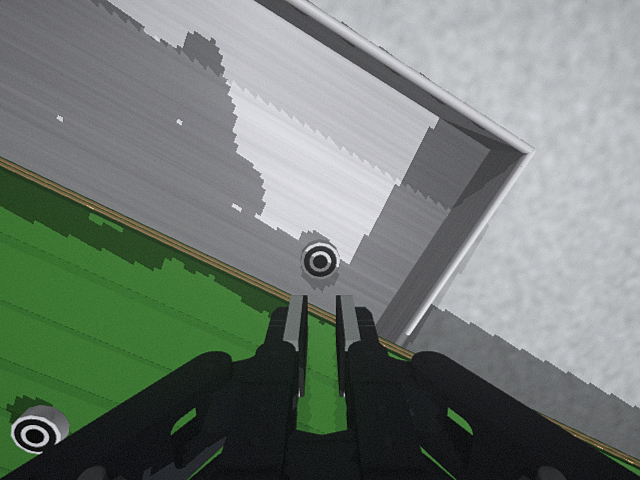

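{"method": "drive_tool", "body": {"commands": [{"fingers":0.012,"tx":-0.02,"ty":0,"tz":0,"twist":0},{"fingers":0.012,"tx":-0.02,"ty":0,"tz":0,"twist":0.1},{"fingers":0.012,"tx":0,"ty":0,"tz":0,"twist":0.1},{"fingers":0.012,"tx":0,"ty":0,"tz":0,"twist":0.1},{"fingers":0.012,"tx":0,"ty":0,"tz":0,"twist":0.1},{"fingers":0.012,"tx":0,"ty":0,"tz":0,"twist":0.1},{"fingers":0.012,"tx":0,"ty":0,"tz":0,"twist":0}]}}

```text
clock: 8.85
eef_pos: [610.6, -123.2, 69.1]
tcp_rot: [[0.033, -0.099, -0.995], [-0.026, -0.995, 0.098], [-0.999, 0.023, -0.035]]
contact_force: [-0.1, -0.7, 0.3]
width: 12.0
```

```bash
python3 - <<'E'
from t import *
print(bot.observe()["clock"],tool([476.5,-24,60]),tool([511.5,-27,60]))
E
```

```text
8.85 [  2.1 -85.7 143.4] [  3.3 -86.2 108.3]
```

{"method": "drive_tool", "body": {"commands": [{"fingers":0.012,"tx":-0.001,"ty":-0.013,"tz":0.022,"twist":0},{"fingers":0.012,"tx":-0.001,"ty":-0.013,"tz":0.022,"twist":0},{"fingers":0.012,"tx":-0.001,"ty":-0.013,"tz":0.022,"twist":0},{"fingers":0.012,"tx":-0.001,"ty":-0.013,"tz":0.022,"twist":0},{"fingers":0.012,"tx":-0.001,"ty":-0.013,"tz":0.022,"twist":0},{"fingers":0.012,"tx":-0.001,"ty":-0.013,"tz":0.022,"twist":0},{"fingers":0.012,"tx":0,"ty":0,"tz":0,"twist":0},{"fingers":0.012,"tx":0,"ty":0,"tz":0,"twist":0}]}}

```text
clock: 9.52
eef_pos: [479.0, -31.8, 66.9]
tcp_rot: [[0.032, -0.081, -0.996], [-0.027, -0.996, 0.08], [-0.999, 0.024, -0.034]]
contact_force: [0.7, 0.0, 0.1]
width: 12.1
```

```bash
python3 - <<'E'
from t import *
import cv2
s=bot.observe();print(s["eef_pos"],tool([511.5,-27,60]))
cv2.imwrite("pics/w14.png",cams.read_camera("wrist"))
E
```

```text
[478.95258134 -31.76157603  66.8884619 ] [  7.8  -7.6 -31.8]
```

View pics/w14.png

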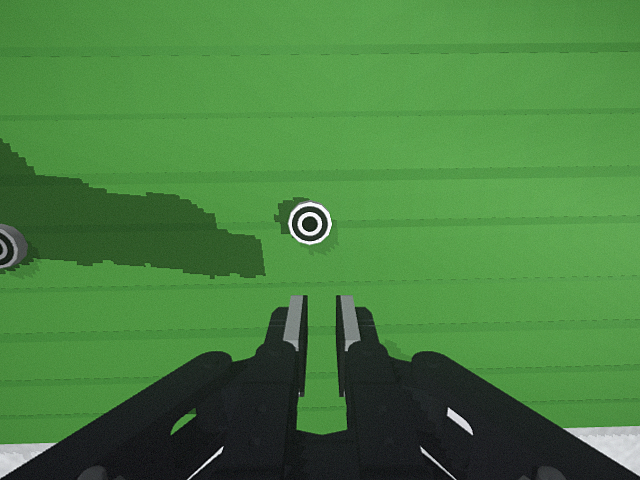

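```bash
python3 - <<'E'
from t import *
p=w(cams.calibration("wrist"),(310,222),63);print(p,tool(p),tool(p*[1,1,0]+[0,0,27.7]))
E
```

```text
[510.2 -29.2  63. ] [  4.5  -5.2 -31. ] [ 39.7  -6.  -29.9]
```

{"method": "drive_tool", "body": {"commands": [{"fingers":0.012,"tx":0.012,"ty":-0.005,"tz":0.004,"twist":0},{"fingers":0.012,"tx":0.012,"ty":0,"tz":0,"twist":0},{"fingers":0.012,"tx":0.009,"ty":0,"tz":0,"twist":0},{"fingers":0.012,"tx":0,"ty":0,"tz":0,"twist":0}]}}

```text
clock: 9.9
eef_pos: [480.8, -29.9, 34.5]
tcp_rot: [[0.037, -0.08, -0.996], [-0.029, -0.997, 0.078], [-0.999, 0.026, -0.039]]
contact_force: [0.2, -0.4, 1.0]
width: 12.1
```

```bash
python3 - <<'E'
from t import *
import cv2
s=bot.observe();print(s["eef_pos"],tool([510.2,-29,60]))
E
```

```text
[480.80905807 -29.933566    34.51131412] [-24.4  -2.6 -30.2]
```

{"method": "drive_tool", "body": {"commands": [{"fingers":0.012,"tx":0.004,"ty":-0.0025,"tz":0.003,"twist":0},{"fingers":0.012,"tx":0.0025,"ty":0,"tz":0,"twist":0},{"fingers":0.012,"tx":0,"ty":0,"tz":0,"twist":0}]}}

```text
clock: 10.15
eef_pos: [479.8, -28.5, 27.7]
tcp_rot: [[0.038, -0.08, -0.996], [-0.029, -0.996, 0.079], [-0.999, 0.026, -0.04]]
contact_force: [-0.8, -0.1, -0.2]
width: 11.8
```

```bash
python3 - <<'E'
from t import *
import cv2
s=bot.observe();print(s["eef_pos"],tool([510.2,-29,60]))
cv2.imwrite("pics/w15.png",cams.read_camera("wrist"))
E
```

```text
[479.76626699 -28.49820683  27.67567043] [-31.1  -1.1 -31.6]
```

View pics/w15.png

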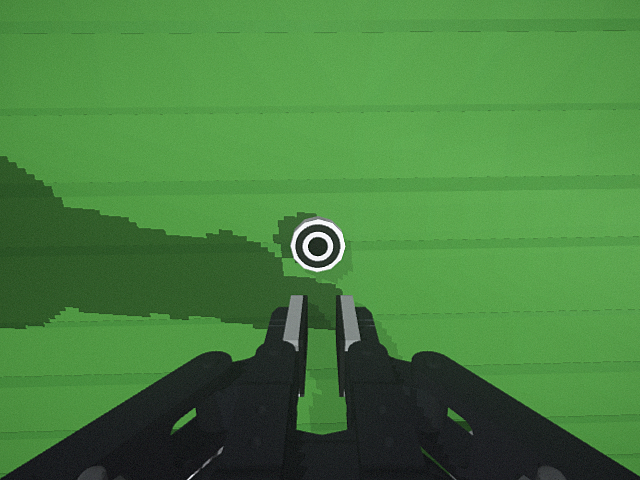

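{"method": "drive_tool", "body": {"commands": [{"fingers":0.012,"tx":0.0002,"ty":-0.0018,"tz":-0.004,"twist":0},{"fingers":0.012,"tx":0.0003,"ty":0,"tz":-0.006,"twist":0},{"fingers":0.012,"tx":0.0004,"ty":0,"tz":-0.008,"twist":0},{"fingers":0.012,"tx":0.0004,"ty":0,"tz":-0.01,"twist":0},{"fingers":0.012,"tx":0.0004,"ty":0,"tz":-0.01,"twist":0}]}}

```text
clock: 10.62
eef_pos: [520.9, -29.8, 28.8]
tcp_rot: [[0.04, -0.08, -0.996], [-0.029, -0.996, 0.079], [-0.999, 0.026, -0.042]]
contact_force: [-1.2, 0.1, 0.1]
width: 12.1
```

```bash
python3 - <<'E'
from t import *
import cv2
s=bot.observe();print(s["eef_pos"])
cv2.imwrite("pics/w16.png",cams.read_camera("wrist"))
E
```

```text
[520.92854177 -29.78421882  28.82666808]
```

View pics/w16.png

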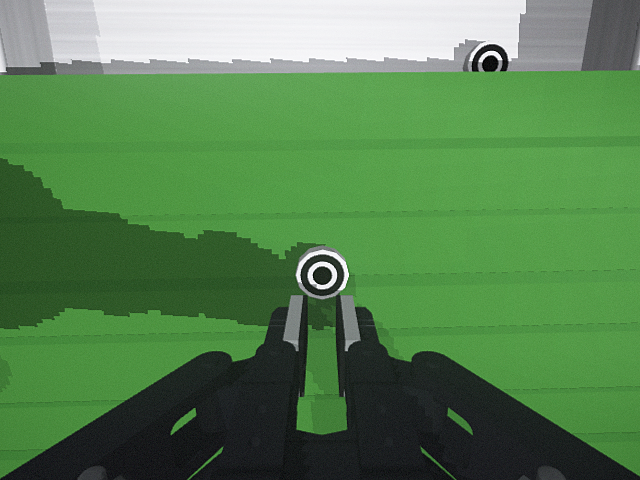

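{"method": "drive_tool", "body": {"commands": [{"fingers":0.012,"tx":0.0012,"ty":0,"tz":-0.01,"twist":0},{"fingers":0.012,"tx":0.0006,"ty":0,"tz":-0.01,"twist":0},{"fingers":0.012,"tx":0.0005,"ty":0,"tz":-0.01,"twist":0},{"fingers":0.012,"tx":0.0005,"ty":0,"tz":-0.01,"twist":0},{"fingers":0.012,"tx":0.0005,"ty":0,"tz":-0.01,"twist":0}]}}

```text
clock: 11.08
eef_pos: [577.6, -34.6, 28.8]
tcp_rot: [[0.042, -0.079, -0.996], [-0.03, -0.996, 0.078], [-0.999, 0.027, -0.044]]
contact_force: [-0.4, 0.7, 0.7]
width: 12.2
```

{"method": "drive_tool", "body": {"commands": [{"fingers":0.012,"tx":0.0004,"ty":0,"tz":-0.008,"twist":0},{"fingers":0.012,"tx":0.0003,"ty":0,"tz":-0.007,"twist":0},{"fingers":0.012,"tx":0.0003,"ty":0,"tz":-0.007,"twist":0},{"fingers":0.012,"tx":0.0003,"ty":0,"tz":-0.006,"twist":0},{"fingers":0.012,"tx":0,"ty":0,"tz":-0.004,"twist":0},{"fingers":0.012,"tx":0,"ty":0,"tz":0,"twist":0},{"fingers":0.012,"tx":0,"ty":0,"tz":0,"twist":0}]}}

```text
clock: 11.67
eef_pos: [615.7, -37.7, 29.1]
tcp_rot: [[0.044, -0.079, -0.996], [-0.031, -0.996, 0.078], [-0.999, 0.027, -0.046]]
contact_force: [-0.1, 0.2, -0.2]
width: 12.1
```

```bash
python3 - <<'E'
from t import *
import cv2
s=bot.observe();print(s["eef_pos"])
cv2.imwrite("pics/w17.png",cams.read_camera("wrist"))
E
```

```text
[615.66085357 -37.71635092  29.13475571]
```

View pics/w17.png

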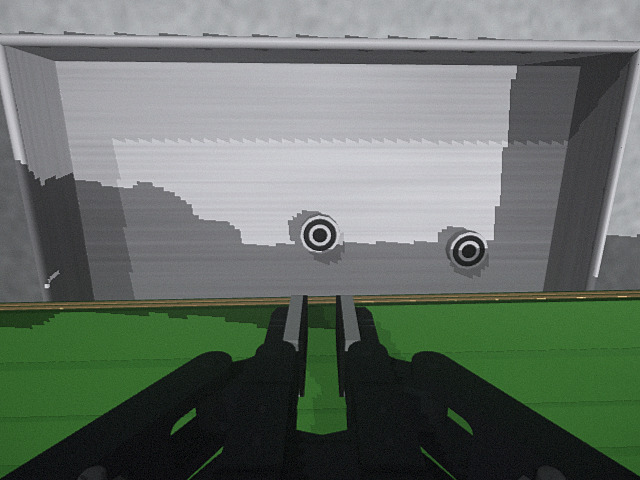

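```bash
python3 - <<'E'
from t import *
for c,l in(("scene",[(385,322),(470,295),(430,307)]),("side",[(206,155),(271,142),(239,147)])):
    for uv in l: print(c,w(cams.calibration(c),uv,150))
E
```

```text
scene [588.3 257.7 150. ]
scene [456.1 286.2 150. ]
scene [519.2 271.4 150. ]
side [453.  273.7 150. ]
side [581.8 247.5 150. ]
side [519.4 264.8 150. ]
```

{"method": "drive_tool", "body": {"commands": [{"fingers":0.012,"tx":-0.02,"ty":0,"tz":0,"twist":0},{"fingers":0.012,"tx":-0.02,"ty":0,"tz":0,"twist":0.1},{"fingers":0.012,"tx":0,"ty":0,"tz":0,"twist":0.1},{"fingers":0.012,"tx":0,"ty":0,"tz":0,"twist":0.1},{"fingers":0.012,"tx":0,"ty":0,"tz":0,"twist":0.11},{"fingers":0.012,"tx":0,"ty":0,"tz":0,"twist":0.11},{"fingers":0.012,"tx":0,"ty":0,"tz":0,"twist":0}]}}

```text
clock: 12.3
eef_pos: [609.9, -35.7, 69.6]
tcp_rot: [[0.039, -0.584, -0.811], [-0.03, -0.812, 0.583], [-0.999, 0.001, -0.049]]
contact_force: [-0.7, 0.5, 0.5]
width: 12.1
```

```bash
python3 - <<'E'
from t import *
print(bot.observe()["eef_pos"],tool([481,148,69]))
E
```

```text
[609.85947462 -35.69447224  69.63976777] [ -9.9 -73.9 211.6]
```

{"method": "drive_tool", "body": {"commands": [{"fingers":0.012,"tx":-0.0011,"ty":-0.0075,"tz":0.0225,"twist":0},{"fingers":0.012,"tx":-0.0011,"ty":-0.0075,"tz":0.0225,"twist":0},{"fingers":0.012,"tx":-0.0011,"ty":-0.0075,"tz":0.0225,"twist":0},{"fingers":0.012,"tx":-0.0011,"ty":-0.0075,"tz":0.0225,"twist":0},{"fingers":0.012,"tx":-0.0011,"ty":-0.0075,"tz":0.0225,"twist":0},{"fingers":0.012,"tx":-0.0011,"ty":-0.0075,"tz":0.0225,"twist":0},{"fingers":0.012,"tx":-0.0011,"ty":-0.0075,"tz":0.0225,"twist":0},{"fingers":0.012,"tx":-0.0011,"ty":-0.0075,"tz":0.0225,"twist":0},{"fingers":0.012,"tx":-0.0011,"ty":-0.0075,"tz":0.0225,"twist":0},{"fingers":0.012,"tx":0,"ty":0,"tz":0,"twist":0}]}}

```text
clock: 13.13
eef_pos: [474.0, 140.8, 68.0]
tcp_rot: [[0.038, -0.562, -0.826], [-0.03, -0.827, 0.562], [-0.999, 0.004, -0.048]]
contact_force: [-0.1, -0.1, -0.5]
width: 11.9
```

```bash
python3 - <<'E'
from t import *
import cv2
s=bot.observe();print(s["eef_pos"],tool([512,127,60]))
cv2.imwrite("pics/w18.png",cams.read_camera("wrist"))
E
```

```text
[473.95981935 140.84608775  67.9560045 ] [  9.8 -10.  -38.8]
```

View pics/w18.png

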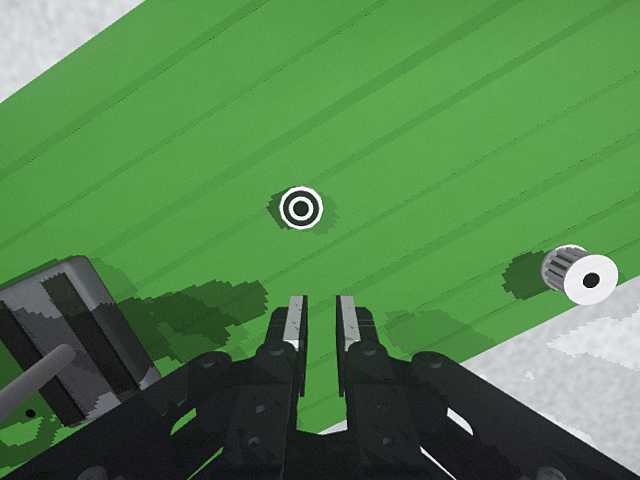

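```bash
python3 - <<'E'
from t import *
p=w(cams.calibration("wrist"),(301,208),63);print(p,tool(p))
E
```

```text
[511.9 126.2  63. ] [  7.1  -9.4 -37.7]
```

{"method": "drive_tool", "body": {"commands": [{"fingers":0.012,"tx":0.012,"ty":-0.009,"tz":0,"twist":0},{"fingers":0.012,"tx":0.012,"ty":0,"tz":0,"twist":0},{"fingers":0.012,"tx":0.009,"ty":0,"tz":0,"twist":0},{"fingers":0.012,"tx":0,"ty":0,"tz":0,"twist":0}]}}

```text
clock: 13.52
eef_pos: [484.5, 145.1, 35.9]
tcp_rot: [[0.045, -0.556, -0.83], [-0.032, -0.831, 0.555], [-0.998, 0.001, -0.055]]
contact_force: [-0.9, 0.4, -0.3]
width: 12.0
```

```bash
python3 - <<'E'
from t import *
s=bot.observe();print(s["eef_pos"],tool([511.9,126.3,60]))
E
```

```text
[484.50107121 145.14648525  35.86039808] [-22.3   0.5 -34.5]
```

{"method": "drive_tool", "body": {"commands": [{"fingers":0.012,"tx":0.005,"ty":0.0005,"tz":0.001,"twist":0},{"fingers":0.012,"tx":0.003,"ty":0,"tz":0,"twist":0},{"fingers":0.012,"tx":0,"ty":0,"tz":0,"twist":0}]}}

```text
clock: 13.77
eef_pos: [484.7, 143.5, 27.3]
tcp_rot: [[0.045, -0.557, -0.829], [-0.032, -0.831, 0.556], [-0.998, 0.002, -0.055]]
contact_force: [-1.2, -0.3, 0.0]
width: 12.1
```

```bash
python3 - <<'E'
from t import *
import cv2
s=bot.observe();print(s["eef_pos"],tool([511.9,126.3,60]))
cv2.imwrite("pics/w19.png",cams.read_camera("wrist"))
E
```

```text
[484.71056291 143.45661809  27.29707507] [-30.9  -0.8 -33.9]
```

View pics/w19.png

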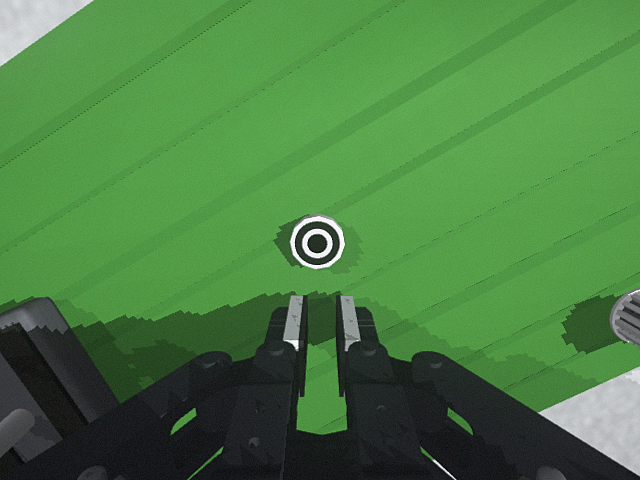

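{"method": "drive_tool", "body": {"commands": [{"fingers":0.012,"tx":0.0003,"ty":-0.002,"tz":-0.004,"twist":0},{"fingers":0.012,"tx":0.0005,"ty":0,"tz":-0.006,"twist":0},{"fingers":0.012,"tx":0.0006,"ty":0,"tz":-0.008,"twist":0},{"fingers":0.012,"tx":0.0007,"ty":0,"tz":-0.01,"twist":0},{"fingers":0.012,"tx":0.0007,"ty":0,"tz":-0.01,"twist":0}]}}

```text
clock: 14.23
eef_pos: [520.3, 123.0, 28.1]
tcp_rot: [[0.047, -0.555, -0.83], [-0.032, -0.832, 0.554], [-0.998, 0.0, -0.057]]
contact_force: [-0.3, -0.3, 0.3]
width: 11.8
```

```bash
python3 - <<'E'
from t import *
import cv2
s=bot.observe();print(s["eef_pos"])
cv2.imwrite("pics/w20.png",cams.read_camera("wrist"))
E
```

```text
[520.31298167 122.96089778  28.08215536]
```

View pics/w20.png

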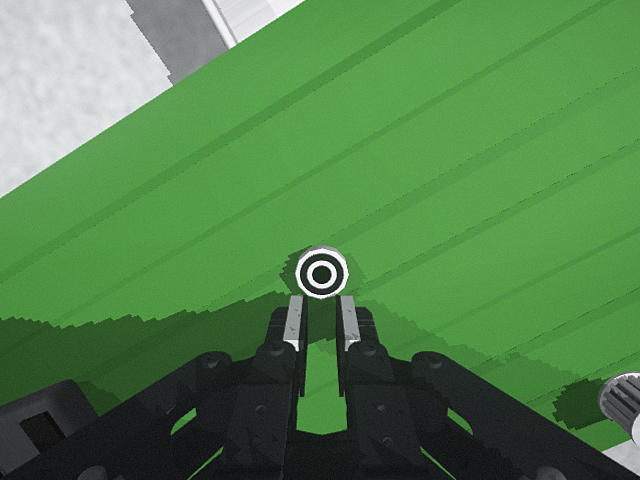

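{"method": "drive_tool", "body": {"commands": [{"fingers":0.012,"tx":0.0012,"ty":0,"tz":-0.01,"twist":0},{"fingers":0.012,"tx":0.0008,"ty":0,"tz":-0.01,"twist":0},{"fingers":0.012,"tx":0.0007,"ty":0,"tz":-0.01,"twist":0},{"fingers":0.012,"tx":0.0007,"ty":0,"tz":-0.01,"twist":0},{"fingers":0.012,"tx":0.0007,"ty":0,"tz":-0.01,"twist":0},{"fingers":0.012,"tx":0.0007,"ty":0,"tz":-0.01,"twist":0}]}}

```text
clock: 14.78
eef_pos: [577.5, 85.0, 27.7]
tcp_rot: [[0.049, -0.557, -0.829], [-0.032, -0.831, 0.556], [-0.998, -0.001, -0.058]]
contact_force: [-1.2, 1.3, 1.5]
width: 12.0
```

```bash
python3 - <<'E'
from t import *
import cv2
s=bot.observe();print(s["eef_pos"])
cv2.imwrite("pics/w21.png",cams.read_camera("wrist"))
E
```

```text
[577.51861369  84.97445486  27.71405127]
```

View pics/w21.png

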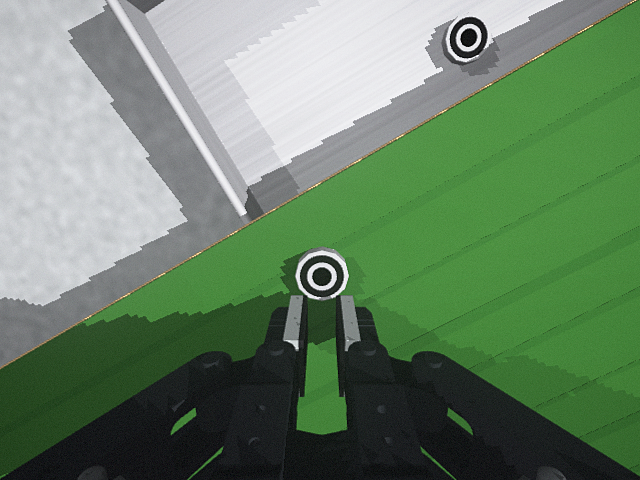

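{"method": "drive_tool", "body": {"commands": [{"fingers":0.012,"tx":0.0006,"ty":0.001,"tz":-0.009,"twist":0},{"fingers":0.012,"tx":0.0006,"ty":0.001,"tz":-0.008,"twist":0},{"fingers":0.012,"tx":0.0005,"ty":0.001,"tz":-0.008,"twist":0},{"fingers":0.012,"tx":0.0005,"ty":0.001,"tz":-0.008,"twist":0},{"fingers":0.012,"tx":0.0005,"ty":0,"tz":-0.007,"twist":0},{"fingers":0.012,"tx":0.0004,"ty":0,"tz":-0.006,"twist":0},{"fingers":0.012,"tx":0,"ty":0,"tz":-0.004,"twist":0},{"fingers":0.012,"tx":0,"ty":0,"tz":0,"twist":0},{"fingers":0.012,"tx":0,"ty":0,"tz":0,"twist":0}]}}

```text
clock: 15.58
eef_pos: [623.6, 48.1, 27.3]
tcp_rot: [[0.051, -0.558, -0.828], [-0.033, -0.83, 0.557], [-0.998, -0.001, -0.061]]
contact_force: [-0.4, 0.5, -0.1]
width: 11.9
```

```bash
python3 - <<'E'
from t import *
import cv2
s=bot.observe();print(s["eef_pos"])
cv2.imwrite("pics/w22.png",cams.read_camera("wrist"))
E
```

```text
[623.64968451  48.1169508   27.26587474]
```

View pics/w22.png

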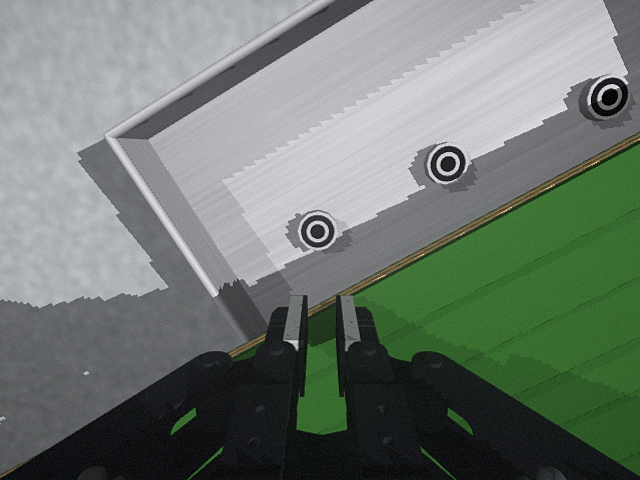

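All three bearings now show in the tray, at (318,231), (447,163) and (609,96). I'll lift clear and do a final check.

{"method": "drive_tool", "body": {"commands": [{"fingers":0.012,"tx":-0.025,"ty":0,"tz":0,"twist":0},{"fingers":0.012,"tx":-0.03,"ty":0,"tz":0,"twist":0},{"fingers":0.012,"tx":-0.03,"ty":0,"tz":0,"twist":0},{"fingers":0.012,"tx":-0.03,"ty":0,"tz":0,"twist":0},{"fingers":0.012,"tx":0,"ty":0,"tz":0,"twist":0},{"fingers":0.012,"tx":0,"ty":0,"tz":0,"twist":0}]}}

```text
clock: 16.13
eef_pos: [613.0, 53.6, 142.3]
tcp_rot: [[0.041, -0.556, -0.83], [-0.032, -0.831, 0.555], [-0.999, 0.004, -0.052]]
contact_force: [1.3, 0.6, -0.6]
width: 12.2
```

```bash
python3 - <<'E'
from t import *
import cv2,numpy as np
print(bot.observe()["contact_force"])
a=cams.read_camera("scene");b=cams.read_camera("side");a0=cv2.imread("pics/scene0.png");b0=cv2.imread("pics/side0.png")
f=lambda i:cv2.resize(i,(400,300))
cv2.imwrite("pics/fin.png",np.vstack([np.hstack([f(a0),f(a)]),np.hstack([f(b0),f(b)])]))
E
```

```text
[ 1.34730742  0.60983973 -0.64656773]
```

View pics/fin.png

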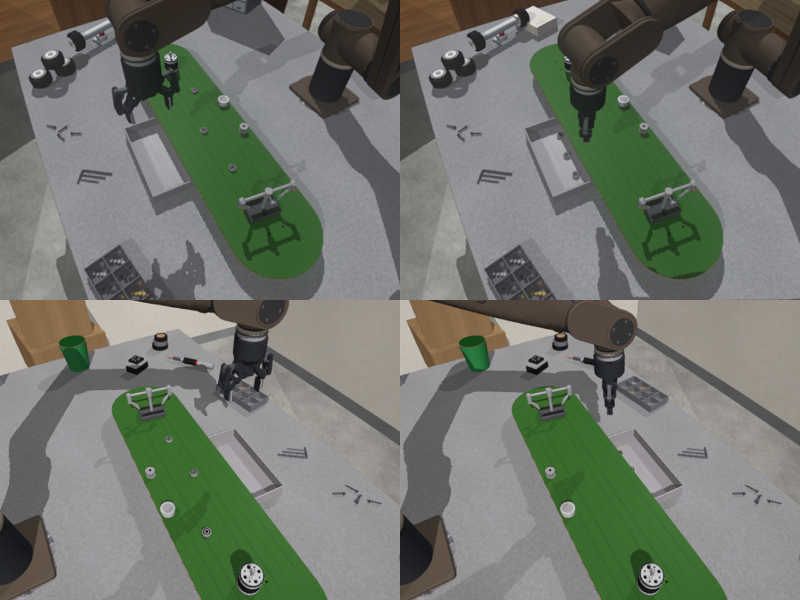

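The before and after views match: tray, third hand, motor, pulley and tin all stand where they were. The deck is clear of bearings, and three lie in the tray.

```bash
python3 -c "
from station import bot
print(bot.hand_in())"
```

```text
the job is handed in; nothing more can be done
None
```

All three bearings are in the steel tray. I pushed each one across the deck and over the far edge, nested against two fingertips held about 12 mm apart, with no pinching or lifting. I handed the job in at about 16 s with the gripper lifted clear.

- **Last checks:** the final wrist picture shows all three bearings in the tray. In the before and after views, the tray, third-hand stand, motor, pulley and tin look unmoved. The contact force readings stayed within about 2 N throughout.
- **What disagreed:** the pictures put the fingertips about 32 mm above the reported TCP height, although the TCP is described as lying at the very end of the fingers. Because of this, my first approach to bearing 1 passed above it without touching it. I then set the height from the camera images and force readings, which gave a TCP reading of about 28 mm while pushing.
- **Small drift:** the tool tilted gradually, to about 3.5° by the end. I corrected the height for it as I went.

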